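Dip can and fluid bottle into the spill tray

ROBOT

A 6-joint arm with a two-finger parallel gripper is mounted at the origin on the work surface. World frame = base frame: x ahead of the robot, y to its left, z up, the work surface at z = 0. Lengths are in m, angles in rad, forces in N, time in s.
With the tool pointing down it reaches from about 0.3 to 0.775 m from the base axis. Payload 14.6 kg.
Tool frame: the origin (TCP) lies at the very end of the fingers, on their centre line; the grasp point (between the pads) lies 19 mm behind it; z points along the fingers, y is the line along which they close (so a half turn about z gives the same grasp; the last joint's range is limited). The gripper opens to 94 mm and grips with 3 to 60 N. Pads are 16 mm wide; open, the fingers measure 119 mm over their backs; the gripper's body (75 mm by 177 mm) begins 78 mm behind the grasp point.
Start: joints at [1.07, 0.3, 1.521, -0, 1.321, -0.067], TCP at [0.231, 0.499, 0.205] pointing down, gripper open.
Joint ranges: [-3.03, 3.03], [-0.79, 2.21], [0.23, 2.52], [-1.04, 4.18], [0, 3.07], [-2.55, 2.55]. Speed limits (rad/s): [2.22, 2.22, 2.57, 3.14, 3.14, 3.14].

INTERFACE

Orientations are given as [roll, pitch, yaw] about the fixed x, y, z axes, in that order (R = Rz(yaw) Ry(pitch) Rx(roll)).
In Python, from station import ctrl gives the robot as it stands. The module is installed in compiled form; this text tells all that it offers.
- The arm moves only by the tool step_arm, never from a script. Its argument "deltas" is a list of rows, each an object with "dp": the shift along the tool's x, y, z scaled (see below), a list of three; "twist": the turn about the tool's z scaled (see below). In form: [{"dp": [tx, ty, tz], "twist": twist}, ...]. A call has 1 to 12 rows; each row shifts and turns the commanded pose from where the row before left it, along the tool's axes as they then stand; what a row does not reach is not made up. The controller multiplies each number of a shift by 0.04 m and each number of a turn by 4 degrees. A row lasts 1/10 s, in which the tool goes at most 50 mm and 8.59 degrees, less where a joint would pass 70% of its speed; a pose out of reach is approached as far as the arm can. A call with a number of a shift or a turn outside -1 to 1 is refused whole. A call with a gripper value outside its range is refused whole. "gripper" is the opening, from -1 (shut) to 1 (fully open), set as the call begins (left out, the last holds). The fingers move at their own pace and stop on an object; "squeeze" is the grip in N (left out, the last holds). Time passes only in rows, so rows that do not move let the fingers close. It gives the time, the measured TCP pose, the force, the opening and the grip force at its end, in the units of the state.
- ctrl.get_obs(): the state, without advancing time (a new reading comes with each control period).
- ctrl.camera(name): name is "scene" or "top"; returns (picture, depth): 420x560x3 uint8, red, green, blue; 420x560 float32, m along the optical axis (not along the pixel's ray), 0 where there is no reading.
- ctrl.get_calibration(name): a dict with "fx", "fy", "cx", "cy" (pixels), "distortion" ([k1, k2, p1, p2, k3] as OpenCV has them; the pictures are not rectified), "world_to_cam" (4x4, takes a point from world to camera coordinates). Camera axes: x right, y down, z forward; pixel columns grow to the right and rows downward; lengths in m; the calibration is good to about 2 mm. A picture is of the moment at which its call begins. get_calibration takes no time and is no camera call.
- ctrl.hand_in(): hands the job in; it is judged then, once.
Trained networks look in the newest picture that a camera, given by its name, has taken for a name from the list of things; names that differ only in an ending like _2 or _b are one class to them, and where a whole thing is asked for, a point or a joint stands for the part that bears it (a point fixed in the world has none). Each returns a list of dicts, best first, with "conf" (0 to 1); they miss things now and then, are a little off and sometimes report something else, mostly with a low value. They report only what shows in the picture. A call takes as long as a camera call.
- ctrl.spot_in(camera, label): "rect" ([left, top, right, bottom] as shares, 0 to 1, of the picture: columns of its width, rows of its height, round what is visible of it).
- ctrl.cut_out(camera, label): "pixels" (420x560 bool, what is visible of it) and "rect" ([left, top, right, bottom] as shares, 0 to 1, of the picture: columns of its width, rows of its height, round what is visible of it).
The state is a dict: "time_s": time; "qpos": joint angles; "joint_vel": joint speeds; "tau": joint torques, N m; "ee_pos": TCP position; "eef_rot": TCP orientation; "force": force on the tool from outside, world axes, zero at the start; "moment": the same for the moment, N m; "grip_width": finger opening in m; "grip_force": force on a finger pad.
Only numpy, scipy, OpenCV 4.12 (cv2) and the standard library are available. Lean on these libraries where they do the work, as an engineer would, in place of code of your own. Each camera call takes 0.05 s, during which the arm holds its last target. There are 200 camera calls.

TASK

First lift the perforated dip can straight up and off its drain hook and stand it in the shallow steel spill tray; then stand the cone-shouldered black bottle in the tray as well. Both must finish upright and flat on the tray floor, let go, without ever being tipped over or dropped. Leave everything else where it is, including the carburettor and the little bowl already in the tray.

Things in the scene. Friction and masses are not known exactly. Their poses are not given: they have to be found in the camera images.
- can: Perforated open steel can, 68 mm diameter, 60 mm tall; fixed 6 mm wire bail in its y-z plane arches to a peak 128 mm above the underside, carrying an upright round black grip, 18 mm diameter, 128 to 170 mm above the underside. About 0.2 kg. Origin: centre of underside, z up. Starts hanging upright by the bail's peak, underside 90 mm above the bench.
- can_grip (a point): Point on the axis of the dip can's black grip, 150 mm above the can's underside (the grip's ends are 22 mm below and 20 mm above it).
- stand: Fixed drain stand: round base 90 mm diameter, 14 mm high; post 14 mm diameter, 216 mm tall. Origin: centre of base underside, z up. A level 8 mm bar runs from the post along the stand's -x at 210 mm height to an upturned tip 102 mm out, top 228 mm high. To leave the hook, lift the can 25 to 50 mm, then move it 70 mm or more along the stand's -x.
- hook (a point): Point on the axis of the hook's level bar where the bail hangs, 75 mm from the post, 210 mm above the bench.
- tray: Fixed shallow steel spill tray, outside 240 mm along its x, 300 mm along its y, 16 mm tall, walls and floor about 4 mm thick. Origin: centre of its underside on the bench; z up.
- tray_in (a point): Centre of the tray's inner floor, with the tray's axes; the inner floor is 232 mm along x and 292 mm along y.
- bottle: Black fluid bottle with a conical shoulder: body 66 mm diameter up to 112 mm, cone up to 146 mm, then a screw cap 33 mm diameter from 150 to 180 mm (the top). Mass about 0.4 kg. Origin: centre of its underside; z up along its axis. It starts upright on the bench, beside a spray can and a jar.
- spray: Bystander: cylindrical spray can, 54 mm diameter, 182 mm tall with its small white nozzle, on the bench. Origin: centre of its underside.
- jar: Bystander: squat glass jar, 68 mm diameter, 75 mm tall, on the bench. Origin: centre of its underside.
- carb: Bystander: aluminium carburettor standing in the tray, about 81 mm along its x, 68 mm along its y, 104 mm tall. Origin: centre of its underside.
- bowl: Bystander: small open aluminium float bowl in the tray, 48 mm diameter, 26 mm tall. Origin: centre of its underside.
- driver: Bystander: screwdriver lying on the bench between the tray and the drain stand, nearer the robot.
- seal: Bystander: black rubber ring 48 mm diameter, 10 mm tall, on the bench near the bottles.
- jet: Bystander: small brass jet 18 mm diameter, 24 mm tall, on the bench near the bottles.

How it is judged:
By the outcome, as a careful person would: the job done as asked, in the order asked, and still so for the second after the job is handed in, with the robot touching nothing.
It also fails if it takes over 61 s, if anything falls off the work surface, if the arm or the gripper's body presses on something with over 40 N, if the wrist force passes 120 N, or if a joint passes its speed limit or range.

## Working session

There is one attempt and no reset: what is moved stays moved. The work goes in short steps, Python scripts to look and compute and a tool call to move; the robot and the scene stay as the last step left them, time stands still between calls to the robot, and variables do not carry over. Pictures are saved under pics/ and viewed, at most 10 in all, crops included, and the job is handed in when it is done.

Besides the shell and the picture viewer there is one more tool, called after "Request:" by a JSON object that holds its "method" and its "body", one argument or row to a line. step_arm: Moves the arm, as the interface text tells. Its arguments: {"type":"object","properties":{"deltas":{"type":"array"},"gripper":{"type":"number"},"squeeze":{"type":"number"}},"required":["deltas"]}

```bash
mkdir -p pics; cat > h.py <<'E'
import numpy as np, cv2
from station import ctrl
def cloud(cam,depth):
    c=ctrl.get_calibration(cam)
    K=np.array([[c['fx'],0,c['cx']],[0,c['fy'],c['cy']],[0,0,1]]);d=np.array(c['distortion'])
    h,w=depth.shape
    u,v=np.meshgrid(np.arange(w),np.arange(h))
    p=cv2.undistortPoints(np.stack([u,v],-1).reshape(-1,1,2).astype(np.float64),K,d).reshape(h,w,2)
    P=np.dstack([p[...,0]*depth,p[...,1]*depth,depth])
    T=np.linalg.inv(np.array(c['world_to_cam']))
    W=P@T[:3,:3].T+T[:3,3]
    W[depth<=0]=np.nan
    return W
E
cat > a.py <<'E'
from h import *
for cam in ['scene','top']:
    im,d=ctrl.camera(cam); cv2.imwrite(f'pics/{cam}0.png',im[...,::-1]); W=cloud(cam,d); np.save(cam+'.npy',W)
    T=np.linalg.inv(np.array(ctrl.get_calibration(cam)['world_to_cam']));print(cam,T[:3,3].round(3),T[:3,2].round(2))
    for l in ['can','can_grip','stand','tray','bottle','spray','jar','carb','bowl','driver','seal','jet']:
        r=ctrl.cut_out(cam,l)
        for k in r[:2]:
            if k['conf']<.3: continue
            p=W[k['pixels']]; p=p[~np.isnan(p[:,0])]
            if len(p)==0: continue
            q=np.percentile(p,[2,50,98],axis=0).round(3)
            zt=q[2,2]; t=p[p[:,2]>zt-.006]
            print(cam,l,round(k['conf'],2),(np.array(k['rect'])*[560,420,560,420]).round().astype(int),q.tolist(),'top',((t.min(0)+t.max(0))/2).round(3),t.mean(0).round(3))
print(ctrl.get_obs())
E
python3 a.py
```

```text
scene [ 0.976 -0.865  0.761] [-0.4   0.75 -0.53]
scene can 0.98 [336 138 357 191] [[0.554, 0.299, 0.095], [0.587, 0.313, 0.135], [0.617, 0.367, 0.253]] top [0.587 0.327 0.254] [0.587 0.326 0.253]
scene can_grip 0.67 [335 135 359 193] [[0.551, 0.299, 0.09], [0.587, 0.315, 0.137], [0.617, 0.375, 0.257]] top [0.586 0.328 0.256] [0.586 0.328 0.257]
scene can_grip 0.67 [227 350 236 365] [[0.59, -0.358, 0.002], [0.6, -0.352, 0.01], [0.607, -0.341, 0.026]] top [ 0.598 -0.349  0.023] [ 0.598 -0.349  0.024]
scene stand 0.94 [344 144 379 224] [[0.567, 0.282, 0.002], [0.66, 0.32, 0.017], [0.696, 0.495, 0.216]] top [0.613 0.328 0.217] [0.62  0.326 0.216]
scene stand 0.32 [247 247 261 262] [[0.447, -0.056, 0.006], [0.467, -0.038, 0.02], [0.492, -0.01, 0.032]] top [ 0.47  -0.034  0.029] [ 0.473 -0.042  0.029]
scene tray 0.75 [217 214 344 305] [[0.408, -0.136, 0.002], [0.531, 0.025, 0.006], [0.652, 0.168, 0.019]] top [ 0.528 -0.044  0.099] [0.537 0.002 0.025]
scene spray 0.98 [239 265 266 340] [[0.569, -0.276, 0.003], [0.603, -0.267, 0.1], [0.619, -0.23, 0.178]] top [ 0.594 -0.251  0.179] [ 0.594 -
[... 3516 characters left out ...]
349  0.024] [ 0.598 -0.349  0.024]
{'time_s': 1.3, 'qpos': array([ 1.07038692e+00,  2.99884629e-01,  1.52101791e+00, -2.16460301e-06,
        1.32067397e+00, -6.66237074e-02]), 'joint_vel': array([ 0.00105382, -0.00049104, -0.00058826,  0.00059897, -0.00167853,
        0.00099048]), 'tau': array([-1.78580671e-03, -5.31670403e+01, -3.52904105e+01,  7.07822666e-02,
        2.14219530e-02,  3.92395475e-05]), 'ee_pos': array([0.23118004, 0.49904379, 0.20544643]), 'eef_rot': array([3.14157668e+00, 3.16746243e-06, 2.70780749e+00]), 'force': array([-0.54487727,  0.10361136, -0.09474121]), 'moment': array([-0.01818852, -0.02006031,  0.00665662]), 'grip_force': 0.0, 'grip_width': 0.09396075765023179}
```

View pics/scene0.png

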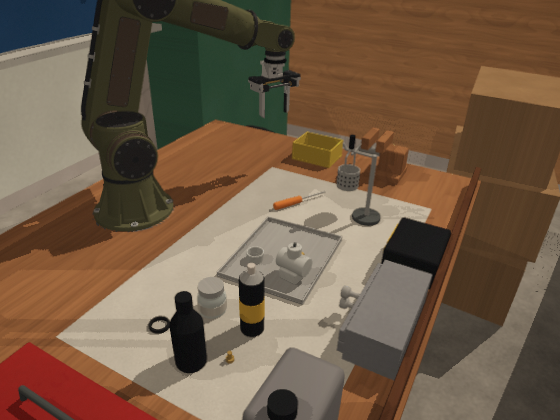

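View pics/top0.png

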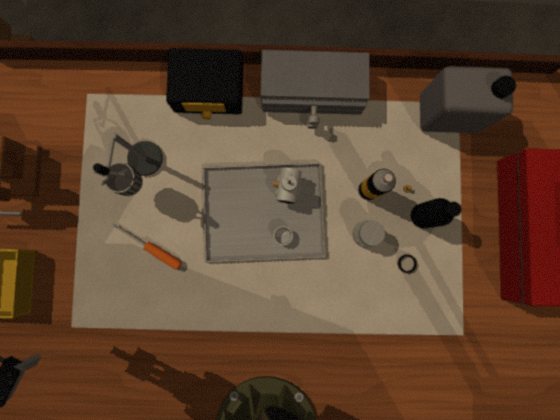

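Scene view: the can hangs at (348,178) with its black grip at (352,143), the stand base is at (366,216), the tray is around (280,258), the carburettor at (292,260), the bowl at (255,255) and the bottle at (188,335). The top view agrees: can (123,180), tray (265,213), bottle cap (453,208). Next I fit the stand, tray and bottle.

```bash
cat > b.py <<'E'
from h import *
t=np.load('top.npy');s=np.load('scene.npy')
def sel(W,lo,hi):
    m=np.all((W>lo)&(W<hi),axis=-1); return W[m]
for n,W in (('top',t),('scene',s)):
    b=sel(W,[.58,.24,.010],[.74,.40,.02]); c,r=cv2.minEnclosingCircle(b[:,:2].astype(np.float32)); print(n,'base',c,r,len(b))
    bar=sel(W,[.55,.28,.203],[.74,.40,.233]); print('bar',len(bar))
    for p in bar[np.argsort(bar[:,0])][::max(1,len(bar)//14)]: print(p.round(3))
    g=sel(W,[.56,.30,.235],[.61,.37,.27]); print('grip',g.mean(0),np.ptp(g,axis=0),len(g))
    k=sel(W,[.49,-.45,.172],[.57,-.34,.19]); print('cap',k.mean(0),np.ptp(k,axis=0),(k.max(0)+k.min(0))/2,len(k))
    tr=sel(W,[.38,-.17,.013],[.68,.2,.02]);
    print('tray',cv2.minAreaRect(tr[:,:2].astype(np.float32)),np.percentile(tr,[1,99],axis=0).round(3).tolist())
    f=sel(W,[.43,.05,-.01],[.63,.14,.012]); print('floor z',np.median(f[:,2]))
E
python3 b.py
```

```text
top base (0.6612239480018616, 0.32333019375801086) 0.04537665843963623 809
bar 304
[0.558 0.337 0.227]
[0.566 0.331 0.215]
[0.576 0.334 0.215]
[0.581 0.308 0.203]
[0.583 0.306 0.204]
[0.585 0.313 0.211]
[0.593 0.327 0.224]
[0.604 0.328 0.208]
[0.614 0.326 0.21 ]
[0.625 0.326 0.211]
[0.635 0.324 0.213]
[0.645 0.324 0.214]
[0.655 0.327 0.214]
[0.66  0.318 0.206]
[0.665 0.329 0.216]
grip [0.58483369 0.32950708 0.25363216] [0.01647883 0.01577473 0.02627772] 105
cap [ 0.52901648 -0.38927203  0.18000045] [0.03245282 0.02966169 0.01215562] [ 0.5294277  -0.38993646  0.17845408] 192
tray ((0.5295469760894775, 0.01740938425064087), (0.24024005234241486, 0.2999979257583618), 3.4422850608825684) [[0.404, -0.137, 0.013], [0.656, 0.169, 0.02]]
floor z 0.004207768807006573
scene base (0.6573470234870911, 0.32387030124664307) 0.047321729362010956 335
bar 144
[0.556 0.337 0.221]
[0.564 0.337 0.213]
[0.574 0.336 0.216]
[0.58  0.305 0.206]
[0.583 0.299 0.203]
[0.586 0.331 0.211]
[0.588 0.331 0.215]
[0.592 0.327 0.223]
[0.598 0.332 0.21 ]
[0.613 0.331 0.214]
[0.63  0.33  0.212]
[0.646 0.327 0.214]
[0.655 0.327 0.216]
[0.66  0.318 0.218]
[0.664 0.317 0.213]
grip [0.58711557 0.32776259 0.24930596] [0.01735561 0.01614485 0.02480498] 57
cap [ 0.53144256 -0.39238466  0.17908699] [0.03322287 0.03314402 0.01139179] [ 0.52911519 -0.39081147  0.17778433] 210
tray ((0.5284706354141235, 0.01713310182094574), (0.24189795553684235, 0.30936262011528015), 3.5938680171966553) [[0.403, -0.139, 0.013], [0.656, 0.173, 0.02]]
floor z 0.00569912041314613
```

Measured: stand at (0.661, 0.323) with yaw about -0.12, grip axis at (0.586, 0.330) with top 0.259, tray centre at (0.529, 0.017) with yaw about 0.06, bottle at (0.529, -0.390). All of these match the given sizes.

Request:
{"method": "step_arm", "body": {
  "deltas": [
    {"dp": [0,0,-1],"twist": 0},
    {"dp": [0,0,-1],"twist": 0},
    {"dp": [-0.98,0,-0.1],"twist": 0},
    {"dp": [-0.98,0,-0.1],"twist": 0},
    {"dp": [-0.98,0,0],"twist": 0},
    {"dp": [-0.98,0,0],"twist": 0},
    {"dp": [-0.98,0,0],"twist": 0},
    {"dp": [-0.98,0,0],"twist": 0},
    {"dp": [-0.98,0,0],"twist": 0},
    {"dp": [-0.98,0,0],"twist": 0},
    {"dp": [-0.98,0,0],"twist": 0},
    {"dp": [-0.98,-0.08,0],"twist": 0}
  ],
  "gripper": 1,
  "squeeze": 25
}}

```text
time_s: 2.5
ee_pos: [0.5869, 0.3306, 0.2933]
eef_rot: [-3.142, -0.0, 2.708]
force: [0.1, 0.7, 0.3]
grip_width: 0.0938
grip_force: 0.0
```

Request:
{"method": "step_arm", "body": {
  "deltas": [
    {"dp": [0,0,0],"twist": -0.9},
    {"dp": [0,0,0],"twist": -0.9},
    {"dp": [0,0,0],"twist": -0.9},
    {"dp": [0,0,0],"twist": -0.9},
    {"dp": [0,0,0],"twist": -0.9},
    {"dp": [0,0,0],"twist": 0},
    {"dp": [0,0,0],"twist": 0}
  ]
}}

```text
time_s: 3.2
ee_pos: [0.5855, 0.3314, 0.2933]
eef_rot: [-3.141, -0.0, 3.02]
force: [-0.1, 0.8, -0.2]
grip_width: 0.0939
grip_force: 0.0
```

Request:
{"method": "step_arm", "body": {
  "deltas": [
    {"dp": [0,0,0.5],"twist": 0},
    {"dp": [0,0,0.5],"twist": 0},
    {"dp": [0,0,0.4],"twist": 0},
    {"dp": [0,0,0.28],"twist": 0},
    {"dp": [0,0,0],"twist": 0},
    {"dp": [0,0,0],"twist": 0}
  ]
}}

```text
time_s: 3.8
ee_pos: [0.5857, 0.3315, 0.2269]
eef_rot: [3.141, 0.001, 3.021]
force: [-0.2, -0.1, 0.3]
grip_width: 0.094
grip_force: 0.0
```

Request:
{"method": "step_arm", "body": {
  "deltas": [
    {"dp": [0,0,0],"twist": 0},
    {"dp": [0,0,0],"twist": 0},
    {"dp": [0,0,0],"twist": 0},
    {"dp": [0,0,0],"twist": 0},
    {"dp": [0,0,0],"twist": 0},
    {"dp": [0,0,0],"twist": 0},
    {"dp": [0,0,0],"twist": 0},
    {"dp": [0,0,0],"twist": 0},
    {"dp": [0,0,0],"twist": 0},
    {"dp": [0,0,0],"twist": 0}
  ],
  "gripper": -1,
  "squeeze": 30
}}

```text
time_s: 4.8
ee_pos: [0.5856, 0.3319, 0.2265]
eef_rot: [3.14, 0.0, 3.022]
force: [2.7, 11.7, 3.0]
grip_width: 0.0177
grip_force: 29.8
```

Request:
{"method": "step_arm", "body": {
  "deltas": [
    {"dp": [0,0,-0.2],"twist": 0},
    {"dp": [0,0,-0.25],"twist": 0},
    {"dp": [0,0,-0.25],"twist": 0},
    {"dp": [0,0,-0.25],"twist": 0},
    {"dp": [0,0,0],"twist": 0},
    {"dp": [0,0,0],"twist": 0}
  ]
}}

```text
time_s: 5.4
ee_pos: [0.5855, 0.3313, 0.2643]
eef_rot: [3.141, 0.0, 3.022]
force: [0.1, -0.0, -2.9]
grip_width: 0.0175
grip_force: 30.0
```

```bash
python3 - <<'E'
from h import *
im,d=ctrl.camera('scene'); c=cv2.resize(im[90:240,290:420],None,fx=4,fy=4,interpolation=cv2.INTER_CUBIC); cv2.imwrite('pics/lift.png',c[...,::-1])
E
```

```text
(no output)
```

View pics/lift.png

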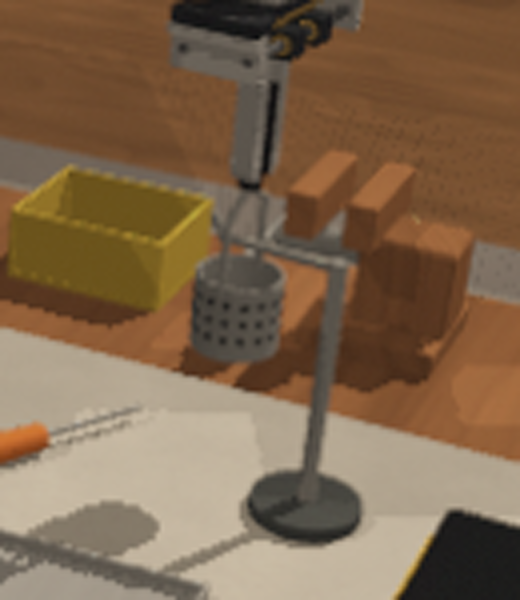

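The can hangs upright in the grip, with its bail clear above the bar. Next I move out along the stand's -x, which is tool +x, and across to the tray.

Request:
{"method": "step_arm", "body": {
  "deltas": [
    {"dp": [0.3,0,0],"twist": 0},
    {"dp": [0.5,0,0],"twist": 0},
    {"dp": [0.5,0,0],"twist": 0},
    {"dp": [0.5,0,0],"twist": 0},
    {"dp": [0.5,0,0],"twist": 0},
    {"dp": [0.3,0,0],"twist": 0},
    {"dp": [0,0,0],"twist": 0}
  ]
}}

```text
time_s: 6.15
ee_pos: [0.4814, 0.3441, 0.2644]
eef_rot: [3.142, -0.0, 3.023]
force: [-0.3, 0.4, -2.2]
grip_width: 0.0178
grip_force: 30.0
```

Request:
{"method": "step_arm", "body": {
  "deltas": [
    {"dp": [0,-0.4,0],"twist": 0},
    {"dp": [0,-0.7,0],"twist": 0},
    {"dp": [0,-0.7,0],"twist": 0},
    {"dp": [-0.4,-0.7,0],"twist": 0},
    {"dp": [-0.6,-0.7,0],"twist": 0},
    {"dp": [-0.6,-0.7,0],"twist": 0},
    {"dp": [-0.6,-0.7,0],"twist": 0},
    {"dp": [-0.6,-0.7,0],"twist": 0},
    {"dp": [-0.5,-0.4,0],"twist": 0},
    {"dp": [0,0,0],"twist": 0},
    {"dp": [0,0,0],"twist": 0}
  ]
}}

```text
time_s: 7.25
ee_pos: [0.5865, 0.1012, 0.2636]
eef_rot: [-3.141, -0.001, 3.021]
force: [-0.6, 0.4, -2.8]
grip_width: 0.0173
grip_force: 30.0
```

```bash
python3 - <<'E'
from h import *
im,d=ctrl.camera('scene'); W=cloud('scene',d); o=ctrl.get_obs(); print(o['ee_pos'],o['eef_rot'],o['force'])
r=ctrl.cut_out('scene','can')
for k in r[:2]:
    p=W[k['pixels']];p=p[~np.isnan(p[:,0])];print(k['conf'],np.percentile(p,[1,2,5,50,98],axis=0).round(3).tolist())
c=cv2.resize(im[100:320,180:420],None,fx=2.5,fy=2.5); cv2.imwrite('pics/over.png',c[...,::-1])
E
```

```text
[0.58611409 0.10178668 0.2638988 ] [-3.14155747e+00 -5.93185985e-04  3.02177088e+00] [-0.18641657  0.12777201 -2.1104091 ]
0.96 [[0.401, 0.065, 0.001], [0.435, 0.066, 0.002], [0.535, 0.068, 0.004], [0.587, 0.084, 0.169], [0.619, 0.458, 0.26]]
```

View pics/over.png

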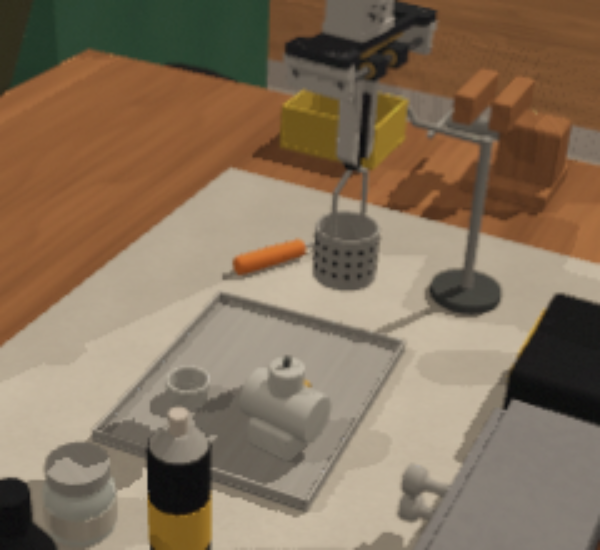

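The can is upright over the free left part of the tray. I go down quickly at first, then slowly until it touches.

Request:
{"method": "step_arm", "body": {
  "deltas": [
    {"dp": [0,0,0.5],"twist": 0},
    {"dp": [0,0,0.6],"twist": 0},
    {"dp": [0,0,0.6],"twist": 0},
    {"dp": [0,0,0.6],"twist": 0},
    {"dp": [0,0,0.4],"twist": 0},
    {"dp": [0,0,0.15],"twist": 0},
    {"dp": [0,0,0],"twist": 0},
    {"dp": [0,0,0],"twist": 0}
  ]
}}

```text
time_s: 8.15
ee_pos: [0.5864, 0.102, 0.1514]
eef_rot: [3.141, 0.001, 3.022]
force: [0.3, 0.3, -1.4]
grip_width: 0.0174
grip_force: 30.0
```

Request:
{"method": "step_arm", "body": {
  "deltas": [
    {"dp": [0,0,0.05],"twist": 0},
    {"dp": [0,0,0.05],"twist": 0},
    {"dp": [0,0,0.05],"twist": 0},
    {"dp": [0,0,0],"twist": 0},
    {"dp": [0,0,0],"twist": 0}
  ]
}}

```text
time_s: 8.65
ee_pos: [0.5861, 0.1017, 0.1442]
eef_rot: [3.142, -0.0, 3.022]
force: [0.0, -0.3, -2.6]
grip_width: 0.0174
grip_force: 30.0
```

Request:
{"method": "step_arm", "body": {
  "deltas": [
    {"dp": [0,0,0.04],"twist": 0},
    {"dp": [0,0,0],"twist": 0},
    {"dp": [0,0,0],"twist": 0}
  ]
}}

```text
time_s: 8.95
ee_pos: [0.5861, 0.1017, 0.1426]
eef_rot: [-3.142, -0.0, 3.022]
force: [0.5, 0.3, -2.3]
grip_width: 0.0178
grip_force: 30.0
```

Request:
{"method": "step_arm", "body": {
  "deltas": [
    {"dp": [0,0,0.04],"twist": 0},
    {"dp": [0,0,0],"twist": 0},
    {"dp": [0,0,0],"twist": 0}
  ]
}}

```text
time_s: 9.25
ee_pos: [0.5863, 0.1017, 0.1413]
eef_rot: [3.141, 0.0, 3.022]
force: [0.7, 0.6, 1.5]
grip_width: 0.0177
grip_force: 30.0
```

Contact. Press a hair more, then release gently and retreat upward.

Request:
{"method": "step_arm", "body": {
  "deltas": [
    {"dp": [0,0,0.02],"twist": 0},
    {"dp": [0,0,0],"twist": 0}
  ]
}}

```text
time_s: 9.45
ee_pos: [0.5866, 0.1018, 0.1412]
eef_rot: [3.141, 0.002, 3.022]
force: [-0.4, 1.5, 6.5]
grip_width: 0.0175
grip_force: 30.0
```

Request:
{"method": "step_arm", "body": {
  "deltas": [
    {"dp": [0,0,0],"twist": 0},
    {"dp": [0,0,0],"twist": 0},
    {"dp": [0,0,0],"twist": 0},
    {"dp": [0,0,0],"twist": 0},
    {"dp": [0,0,0],"twist": 0},
    {"dp": [0,0,0],"twist": 0}
  ],
  "gripper": 0.2
}}

```text
time_s: 10.05
ee_pos: [0.5861, 0.1016, 0.1402]
eef_rot: [-3.142, -0.0, 3.022]
force: [0.2, 0.6, 0.3]
grip_width: 0.0562
grip_force: 0.0
```

Request:
{"method": "step_arm", "body": {
  "deltas": [
    {"dp": [0,0,-0.3],"twist": 0},
    {"dp": [0,0,-0.6],"twist": 0},
    {"dp": [0,0,-0.9],"twist": 0},
    {"dp": [0,0,-0.9],"twist": 0},
    {"dp": [0,0,-0.6],"twist": 0},
    {"dp": [0,0,0],"twist": 0}
  ]
}}

```text
time_s: 10.65
ee_pos: [0.587, 0.1018, 0.277]
eef_rot: [3.14, 0.007, 3.022]
force: [-0.1, 0.0, -0.0]
grip_width: 0.0568
grip_force: 0.0
```

```bash
python3 - <<'E'
from h import *
for cam in ('scene','top'):
    im,d=ctrl.camera(cam); W=cloud(cam,d)
    m=np.all((W>[.53,.04,.15])&(W<[.64,.16,.185]),axis=-1); g=W[m]; print(cam,'grip',len(g),g.mean(0).round(4),g.max(0).round(3))
    m=np.all((W>[.53,.04,.055])&(W<[.64,.16,.075]),axis=-1); g=W[m]; print('rim',((g.min(0)+g.max(0))/2).round(4),g.max(0).round(3))
    if cam=='scene': cv2.imwrite('pics/can_down.png',cv2.resize(im[100:380,140:420],None,fx=2,fy=2)[...,::-1])
print(ctrl.get_obs()['ee_pos'],ctrl.get_obs()['force'],ctrl.get_obs()['qpos'])
E
```

```text
scene grip 74 [0.5867 0.0978 0.1652] [0.594 0.111 0.177]
rim [0.5852 0.1012 0.065 ] [0.62  0.137 0.075]<stdin>:4: RuntimeWarning: Mean of empty slice.
  ret = um.true_divide(
Traceback (most recent call last):
ValueError: zero-size array to reduction operation maximum which has no identity
```

View pics/can_down.png

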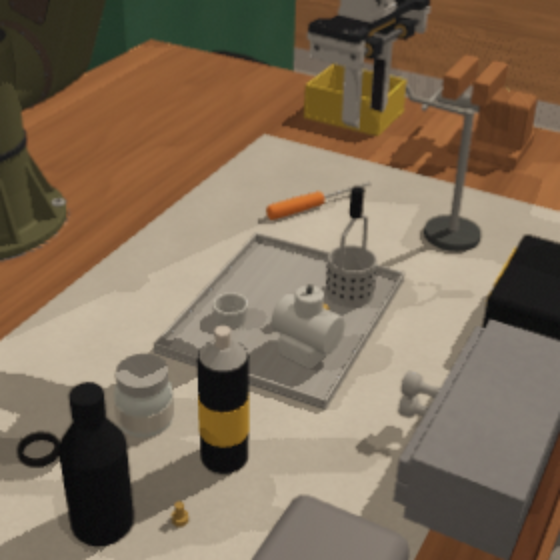

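The can stands upright in the tray (rim centre (0.585, 0.101), grip top 0.175) and the gripper is free. Before moving to the bottle I check for tall obstacles near it and re-measure it.

```bash
python3 - <<'E'
from h import *
for cam in ('scene','top'):
    W=np.load(cam+'.npy')
    m=np.all((W>[.35,-.62,.19])&(W<[.70,-.1,.6]),axis=-1); g=W[m]; print(cam,len(g), g.min(0).round(3) if len(g) else '', g.max(0).round(3) if len(g) else '')
    m=np.all((W>[.47,-.46,.06])&(W<[.585,-.33,.11]),axis=-1); b=W[m][:,:2]; 
    from scipy.optimize import least_squares
    f=least_squares(lambda p:np.hypot(*(b-p).T)-.033,[.53,-.39],loss='soft_l1',f_scale=.002); print('body',len(b),f.x.round(4))
    m=np.all((W>[.47,-.46,.152])&(W<[.585,-.33,.174]),axis=-1); b=W[m][:,:2]
    f=least_squares(lambda p:np.hypot(*(b-p).T)-.0165,[.53,-.39],loss='soft_l1',f_scale=.002); print('cap',len(b),f.x.round(4))
yaw=ctrl.get_obs()['eef_rot'][2]; d=np.array([.529,-.390])-ctrl.get_obs()['ee_pos'][:2]
c,s=np.cos(yaw),np.sin(yaw); print('units',(np.array([[c,s],[s,-c]])@d/.04).round(2),yaw)
E
```

```text
scene 0  
body 598 [ 0.5286 -0.3894]
cap 152 [ 0.5286 -0.3896]
top 0  
body 220 [ 0.5294 -0.3919]
cap 60 [ 0.5294 -0.3922]
units [ -0.05 -12.37] 3.0219731709553637
```

Request:
{"method": "step_arm", "body": {
  "deltas": [
    {"dp": [0,-0.5,-0.2],"twist": 0},
    {"dp": [0,-0.9,0],"twist": 0},
    {"dp": [0,-1,0],"twist": 0},
    {"dp": [0,-1,0],"twist": 0},
    {"dp": [0,-1,0],"twist": 0},
    {"dp": [0,-1,0],"twist": 0},
    {"dp": [0,-1,0],"twist": 0},
    {"dp": [0,-1,0],"twist": 0},
    {"dp": [0,-1,0],"twist": 0},
    {"dp": [0,-1,0],"twist": 0},
    {"dp": [0,-1,0],"twist": 0},
    {"dp": [0,-1,0],"twist": 0}
  ],
  "gripper": 1
}}

```text
time_s: 11.95
ee_pos: [0.5309, -0.3525, 0.2788]
eef_rot: [3.14, -0.002, 3.022]
force: [0.2, 0.9, 0.6]
grip_width: 0.094
grip_force: 0.0
```

Request:
{"method": "step_arm", "body": {
  "deltas": [
    {"dp": [0,-0.6,0],"twist": 0},
    {"dp": [-0.05,-0.4,0],"twist": 0},
    {"dp": [0,0,0],"twist": 0},
    {"dp": [0,0,0],"twist": 0},
    {"dp": [0,0,0],"twist": 0}
  ]
}}

```text
time_s: 12.45
ee_pos: [0.5291, -0.39, 0.28]
eef_rot: [3.141, -0.0, 3.023]
force: [0.1, 0.2, 0.7]
grip_width: 0.0939
grip_force: 0.0
```

Request:
{"method": "step_arm", "body": {
  "deltas": [
    {"dp": [0,0,0.5],"twist": 0},
    {"dp": [0,0,0.6],"twist": 0},
    {"dp": [0,0,0.6],"twist": 0},
    {"dp": [0,0,0.6],"twist": 0},
    {"dp": [0,0,0.5],"twist": 0},
    {"dp": [0,0,0.3],"twist": 0},
    {"dp": [0,0,0.15],"twist": 0},
    {"dp": [0,0,0],"twist": 0},
    {"dp": [0,0,0],"twist": 0}
  ]
}}

```text
time_s: 13.35
ee_pos: [0.5292, -0.3911, 0.1513]
eef_rot: [-3.141, 0.001, 3.022]
force: [0.5, -0.1, 1.1]
grip_width: 0.094
grip_force: 0.0
```

Request:
{"method": "step_arm", "body": {
  "deltas": [
    {"dp": [0,0,0],"twist": 0},
    {"dp": [0,0,0],"twist": 0},
    {"dp": [0,0,0],"twist": 0},
    {"dp": [0,0,0],"twist": 0},
    {"dp": [0,0,0],"twist": 0},
    {"dp": [0,0,0],"twist": 0},
    {"dp": [0,0,0],"twist": 0},
    {"dp": [0,0,0],"twist": 0},
    {"dp": [0,0,0],"twist": 0}
  ],
  "gripper": -1,
  "squeeze": 35
}}

```text
time_s: 14.25
ee_pos: [0.5289, -0.3909, 0.1502]
eef_rot: [3.141, -0.0, 3.022]
force: [0.5, 1.4, 0.2]
grip_width: 0.0321
grip_force: 35.0
```

Request:
{"method": "step_arm", "body": {
  "deltas": [
    {"dp": [0,0,-0.2],"twist": 0},
    {"dp": [0,0,-0.4],"twist": 0},
    {"dp": [0,0,-0.6],"twist": 0},
    {"dp": [0,0,-0.7],"twist": 0},
    {"dp": [0,0,-0.7],"twist": 0},
    {"dp": [0,0,-0.7],"twist": 0},
    {"dp": [0,0,-0.7],"twist": 0},
    {"dp": [0,0,-0.6],"twist": 0},
    {"dp": [0,0,-0.4],"twist": 0},
    {"dp": [0,0,-0.2],"twist": 0},
    {"dp": [0,0,0],"twist": 0},
    {"dp": [0,0,0],"twist": 0}
  ]
}}

```text
time_s: 15.45
ee_pos: [0.5288, -0.391, 0.3572]
eef_rot: [3.141, -0.001, 3.022]
force: [-0.2, -0.2, -4.2]
grip_width: 0.0322
grip_force: 35.0
```

```bash
python3 - <<'E'
from h import *
im,d=ctrl.camera('scene'); W=cloud('scene',d)
for k in ctrl.cut_out('scene','bottle')[:1]:
    p=W[k['pixels']];p=p[~np.isnan(p[:,0])];print(k['conf'],np.percentile(p,[2,50,98],axis=0).round(3).tolist())
cv2.imwrite('pics/bl.png',cv2.resize(im[100:400,100:400],None,fx=1.9,fy=1.9)[...,::-1])
o=ctrl.get_obs();yaw=o['eef_rot'][2]; d=np.array([.462,.080])-o['ee_pos'][:2]
c,s=np.cos(yaw),np.sin(yaw); print('units',(np.array([[c,s],[s,-c]])@d/.04).round(2),yaw,o['ee_pos'])
E
```

```text
0.91 [[0.513, -0.423, 0.212], [0.545, -0.408, 0.299], [0.561, -0.378, 0.388]]
units [ 3.06 11.49] 3.021874222413152 [ 0.52875998 -0.39096831  0.35702007]
```

View pics/bl.png

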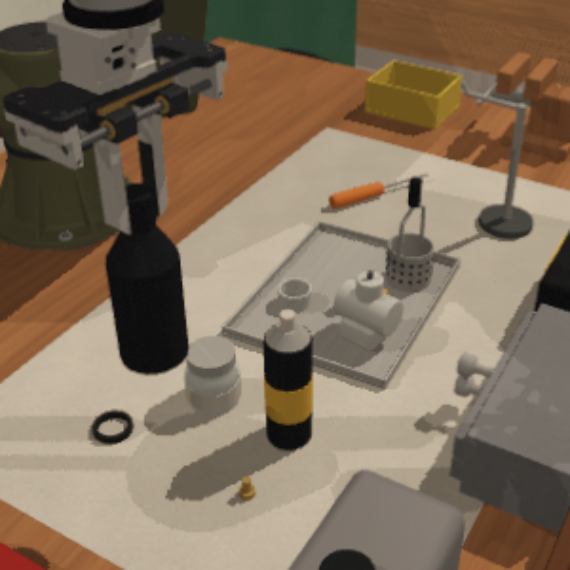

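The bottle is upright in the grip, its bottom (about 0.207) above everything on the way. I move it over the free tray spot at (0.462, 0.080).

Request:
{"method": "step_arm", "body": {
  "deltas": [
    {"dp": [0.25,0.3,0],"twist": 0},
    {"dp": [0.25,0.6,0],"twist": 0},
    {"dp": [0.25,0.8,0],"twist": 0},
    {"dp": [0.25,0.9,0],"twist": 0},
    {"dp": [0.25,0.9,0],"twist": 0},
    {"dp": [0.25,0.9,0],"twist": 0},
    {"dp": [0.25,0.9,0],"twist": 0},
    {"dp": [0.25,0.9,0],"twist": 0},
    {"dp": [0.25,0.9,0],"twist": 0},
    {"dp": [0.25,0.9,0],"twist": 0},
    {"dp": [0.25,0.9,0],"twist": 0},
    {"dp": [0.25,0.9,0],"twist": 0}
  ]
}}

```text
time_s: 16.75
ee_pos: [0.4558, 0.0139, 0.3578]
eef_rot: [-3.142, -0.001, 3.022]
force: [-0.3, 0.4, -3.8]
grip_width: 0.0323
grip_force: 35.0
```

Request:
{"method": "step_arm", "body": {
  "deltas": [
    {"dp": [0.05,0.8,0],"twist": 0},
    {"dp": [0,0.55,0],"twist": 0},
    {"dp": [0,0.3,0],"twist": 0},
    {"dp": [0,0,0],"twist": 0},
    {"dp": [0,0,0],"twist": 0},
    {"dp": [0,0,0],"twist": 0}
  ]
}}

```text
time_s: 17.35
ee_pos: [0.4625, 0.0773, 0.3582]
eef_rot: [-3.141, -0.0, 3.021]
force: [-1.0, -0.9, -3.8]
grip_width: 0.0329
grip_force: 35.0
```

Request:
{"method": "step_arm", "body": {
  "deltas": [
    {"dp": [0,0,0.3],"twist": 0},
    {"dp": [0,0,0.5],"twist": 0},
    {"dp": [0,0,0.6],"twist": 0},
    {"dp": [0,0,0.6],"twist": 0},
    {"dp": [0,0,0.6],"twist": 0},
    {"dp": [0,0,0.6],"twist": 0},
    {"dp": [0,0,0.6],"twist": 0},
    {"dp": [0,0,0.5],"twist": 0},
    {"dp": [0,0,0.3],"twist": 0},
    {"dp": [0,0,0.2],"twist": 0},
    {"dp": [0,0,0],"twist": 0},
    {"dp": [0,0,0],"twist": 0}
  ]
}}

```text
time_s: 18.55
ee_pos: [0.4628, 0.0782, 0.1669]
eef_rot: [3.141, 0.001, 3.022]
force: [-0.2, 0.4, -4.2]
grip_width: 0.0324
grip_force: 35.0
```

Request:
{"method": "step_arm", "body": {
  "deltas": [
    {"dp": [0,0,0.08],"twist": 0},
    {"dp": [0,0,0.08],"twist": 0},
    {"dp": [0,0,0.05],"twist": 0},
    {"dp": [0,0,0],"twist": 0},
    {"dp": [0,0,0],"twist": 0}
  ]
}}

```text
time_s: 19.05
ee_pos: [0.4625, 0.0783, 0.1579]
eef_rot: [-3.142, 0.0, 3.022]
force: [0.7, -0.0, -3.5]
grip_width: 0.0327
grip_force: 35.0
```

Request:
{"method": "step_arm", "body": {
  "deltas": [
    {"dp": [0,0,0.04],"twist": 0},
    {"dp": [0,0,0.02],"twist": 0},
    {"dp": [0,0,0],"twist": 0},
    {"dp": [0,0,0],"twist": 0}
  ]
}}

```text
time_s: 19.45
ee_pos: [0.4624, 0.0783, 0.1555]
eef_rot: [3.142, 0.0, 3.022]
force: [-0.0, -0.1, -3.3]
grip_width: 0.0319
grip_force: 35.0
```

Request:
{"method": "step_arm", "body": {
  "deltas": [
    {"dp": [0,0,0.03],"twist": 0},
    {"dp": [0,0,0],"twist": 0},
    {"dp": [0,0,0],"twist": 0}
  ]
}}

```text
time_s: 19.75
ee_pos: [0.4624, 0.0782, 0.1542]
eef_rot: [-3.142, -0.0, 3.022]
force: [-0.8, 0.3, -3.1]
grip_width: 0.0321
grip_force: 35.0
```

Request:
{"method": "step_arm", "body": {
  "deltas": [
    {"dp": [0,0,0.02],"twist": 0},
    {"dp": [0,0,0],"twist": 0},
    {"dp": [0,0,0],"twist": 0}
  ]
}}

```text
time_s: 20.05
ee_pos: [0.4628, 0.0784, 0.1541]
eef_rot: [3.141, 0.001, 3.022]
force: [-0.2, 0.1, 5.2]
grip_width: 0.0324
grip_force: 35.0
```

Request:
{"method": "step_arm", "body": {
  "deltas": [
    {"dp": [0,0,0.02],"twist": 0},
    {"dp": [0,0,0],"twist": 0},
    {"dp": [0,0,0],"twist": 0}
  ]
}}

```text
time_s: 20.35
ee_pos: [0.4632, 0.0784, 0.1541]
eef_rot: [3.141, 0.003, 3.022]
force: [-2.5, 1.3, 13.2]
grip_width: 0.0323
grip_force: 35.0
```

Seated. Back off the extra press, release and retreat up.

Request:
{"method": "step_arm", "body": {
  "deltas": [
    {"dp": [0,0,-0.02],"twist": 0},
    {"dp": [0,0,0],"twist": 0}
  ]
}}

```text
time_s: 20.55
ee_pos: [0.4628, 0.0783, 0.1541]
eef_rot: [3.141, 0.001, 3.022]
force: [-0.9, 1.1, 7.3]
grip_width: 0.0325
grip_force: 35.0
```

Request:
{"method": "step_arm", "body": {
  "deltas": [
    {"dp": [0,0,0],"twist": 0},
    {"dp": [0,0,0],"twist": 0},
    {"dp": [0,0,0],"twist": 0},
    {"dp": [0,0,0],"twist": 0},
    {"dp": [0,0,0],"twist": 0},
    {"dp": [0,0,0],"twist": 0}
  ],
  "gripper": 0.7
}}

```text
time_s: 21.15
ee_pos: [0.4624, 0.0782, 0.1534]
eef_rot: [-3.142, -0.0, 3.022]
force: [0.7, 0.4, -0.1]
grip_width: 0.0768
grip_force: 0.0
```

Request:
{"method": "step_arm", "body": {
  "deltas": [
    {"dp": [0,0,-0.3],"twist": 0},
    {"dp": [0,0,-0.6],"twist": 0},
    {"dp": [0,0,-0.9],"twist": 0},
    {"dp": [0,0,-0.9],"twist": 0},
    {"dp": [0,0,-0.9],"twist": 0},
    {"dp": [0,0,-0.5],"twist": 0},
    {"dp": [0,0,0],"twist": 0},
    {"dp": [0,0,0],"twist": 0}
  ]
}}

```text
time_s: 21.95
ee_pos: [0.4622, 0.0783, 0.3173]
eef_rot: [-3.142, 0.0, 3.022]
force: [0.4, 0.0, -0.3]
grip_width: 0.0799
grip_force: 0.0
```

```bash
python3 - <<'E'
from h import *
im,d=ctrl.camera('scene'); W=cloud('scene',d)
for l in ['can','bottle','carb','bowl','spray','jar','seal','jet','driver']:
    for k in ctrl.cut_out('scene',l)[:1]:
        p=W[k['pixels']];p=p[~np.isnan(p[:,0])];print(l,round(k['conf'],2),np.percentile(p,[2,50,98],axis=0).round(3).tolist())
cv2.imwrite('pics/end.png',cv2.resize(im[80:380,120:420],None,fx=1.9,fy=1.9)[...,::-1])
print(ctrl.get_obs()['ee_pos'],ctrl.get_obs()['time_s'])
E
```

```text
can 0.62 [[0.553, 0.068, 0.005], [0.588, 0.09, 0.05], [0.619, 0.145, 0.174]]
bottle 0.64 [[0.442, 0.045, 0.011], [0.474, 0.059, 0.098], [0.495, 0.088, 0.186]]
carb 0.6 [[0.554, -0.074, 0.006], [0.597, -0.06, 0.06], [0.632, 0.041, 0.101]]
bowl 0.68 [[0.585, -0.358, 0.001], [0.6, -0.352, 0.009], [0.606, -0.341, 0.027]]
spray 0.81 [[0.574, -0.277, 0.005], [0.604, -0.268, 0.099], [0.619, -0.24, 0.178]]
jar 0.75 [[0.453, -0.276, 0.004], [0.491, -0.259, 0.053], [0.512, -0.219, 0.077]]
seal 0.57 [[0.38, -0.371, -0.0], [0.406, -0.349, 0.009], [0.43, -0.324, 0.013]]
driver 0.45 [[0.409, 0.248, 0.005], [0.427, 0.277, 0.021], [0.448, 0.329, 0.028]]
[0.46240325 0.07824387 0.31727025] 22.45
```

View pics/end.png

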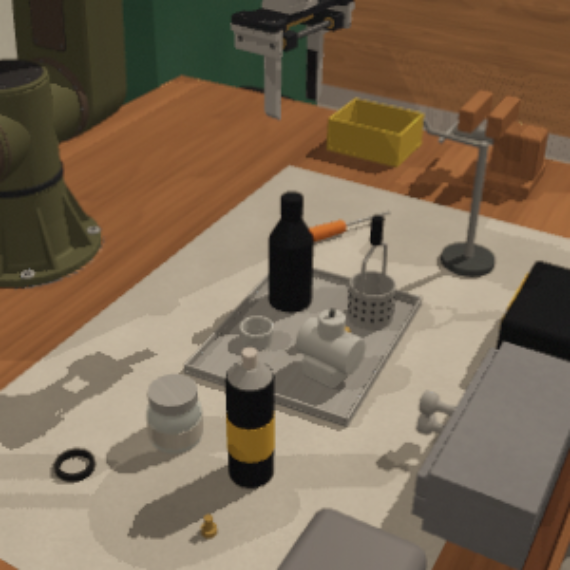

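The bottle (290,260) and the can (371,295) both stand upright in the tray, and everything else is where it was. The gripper is clear.

```bash
python3 -c "
from station import ctrl
print(ctrl.hand_in())"
```

```text
the job is handed in; nothing more can be done
None
```

The can and then the bottle were placed upright and let go in the tray; the last picture shows everything else where it was, and the job was handed in at about 22.5 s of the 61 s allowed.

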